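# Take the bayonet end cap off the clay extruder

## Robot

A 6-joint arm with a two-finger parallel gripper is mounted at the origin on the work surface. World frame = base frame: x ahead of the robot, y to its left, z up, the work surface at z = 0. Lengths are in m, angles in rad, forces in N, time in s.
With the tool pointing down it reaches from about 0.375 to 0.975 m from the base axis. Payload 3.8 kg.
Tool frame: the origin (TCP) lies midway between the tips of the shut fingers; the grasp point (between the pads) lies 19 mm behind it; z points along the fingers, y is the line along which they close (so a half turn about z gives the same grasp; the last joint's range is limited). The gripper opens to 85 mm and grips with 20 to 120 N. Pads are 22 mm wide; open, the fingers measure 114 mm over their backs; the gripper's body (76 mm by 85 mm) begins 54 mm behind the grasp point. The pads swing forward as they close: fully open they stand 13 mm farther back than shut.
Start: joints at [1.179, 0.264, 1.604, -0, 1.274, -0.037], TCP at [0.234, 0.633, 0.231] pointing down, gripper open.
Joint ranges: [-2.63, 2.63], [-0.94, 2.18], [0.31, 2.57], [-1.31, 4.45], [0, 2.66], [-2.55, 2.55]. Speed limits (rad/s): [2.57, 2.57, 3.14, 3.14, 3.14, 3.14].

## Interface

Orientations are given as a rotation vector (axis times angle).
In Python, from workcell import read_state, vision, ticket gives the robot as it stands. The module is installed in compiled form; this text tells all that it offers.
- The arm moves only by the tool jog_arm, never from a script. Its arguments are lists of equal length, an entry for each row: "turn": the turn, a rotation vector about the tool's x, y, z in rad, a list of three; "delta_pos": the shift along the tool's x, y, z in m, a list of three; "gripper": the finger opening in m, from 0 to 0.0854. In form: {"turn": [[rx, ry, rz], ...], "delta_pos": [[dx, dy, dz], ...], "gripper": [gripper, ...]}. A call has 1 to 20 rows; each row shifts and turns the commanded pose from where the row before left it, along the tool's axes as they then stand; what a row does not reach is not made up. A row lasts 1/12 s, in which the tool goes at most 41.7 mm and 7.16 degrees, less where a joint would pass 70% of its speed; a pose out of reach is approached as far as the arm can. A call with a gripper value outside its range is refused whole. The fingers move at their own pace and stop on an object; "grip_force" is the grip in N (left out, the last holds). Time passes only in rows, so rows that do not move let the fingers close. It gives the time, the measured TCP pose, the force, the opening and the grip force at its end, in the units of the state.
- read_state(): the state, without advancing time (a new reading comes with each control period).
- vision.read_camera(name): name is "side" or "top"; returns the picture (420x560x3 uint8, red, green, blue); there is no depth.
- vision.calibration(name): a dict with "vfov" (degrees; the focal length in pixels is half the picture's height over the tangent of half this angle, whatever the lens; pixels are square), "cx", "cy" (the principal point, pixels), "R" (3x3) and "t" (3): a world point X has camera coordinates R X + t. Camera axes: x right, y down, z forward; pixel columns grow to the right and rows downward; lengths in m; the calibration is good to about 2 mm. A picture is of the moment at which its call begins. calibration takes no time and is no camera call.
- ticket.finish_job(): hands the job in; it is judged then, once.
The state is a dict: "time": time; "q": joint angles; "joint_vel": joint speeds; "joint_torque": joint torques, N m; "tool_pos": TCP position; "tcp_rot": TCP orientation; "wrist_force": force on the tool from outside, world axes, zero at the start; "torque": the same for the moment, N m; "width": opening from 0.0 (shut) to 1.0 (fully open); "grip_force": force on a finger pad.
Only numpy, scipy, OpenCV 4.12 (cv2) and the standard library are available. Lean on these libraries where they do the work, as an engineer would, in place of code of your own. Each camera call takes 0.05 s, during which the arm holds its last target. There are 200 camera calls.

## Task

The extruder's end cap has to go for washing: press the red release button all the way down, push the cap's yellow handle about a quarter turn anticlockwise (seen from above) until you feel its stop, then lift the cap off and set it down gently, knob up and flat on the floor of the red tub, and let go. Do not force the button, the cap or its stop, and leave the other things on the bench where they are.

Things in the scene. Friction and masses are not known exactly. Their poses are not given: they have to be found in the camera images.
- extruder: Clay extruder barrel, upright, fixed to the bench: dark foot 130 x 130 x 12 mm, aluminium barrel 88 mm across, blue collar 96 mm across with its rim 114.5 mm above the table. Origin on the table under the barrel's axis, z up. The yellow handle points along its +x when locked, roughly along +y when unlocked (anticlockwise from above). The button is 72 mm from the axis, 226 deg anticlockwise from +x.
- cap: End cap, 0.3 kg, loose, held in the collar by two lugs. Aluminium disc 60 mm across (76 over the lugs), 18 high; round black knob on its axis, 26 across, 18 to 54 mm above the origin; yellow arm 12 wide, 14 to 22 mm above the origin, along +x to an upright post 14 mm across, 90 mm from the axis. Origin: centre of the underside, 104 mm above the table when locked; x along the handle, z up. Play 2 mm.
- mouth (a point): On the extruder's axis at the floor of its collar, 100 mm above the table. With the button up a pin blocks the cap. With it down the cap turns anticlockwise with a rubbing drag of a few newtons at the post. How far differs each time: a solid stop is felt somewhere from 75 to 105 degrees; only in the last 10 degrees before it is the cap free, and a sprung gasket lifts it about 3 mm; then it pulls straight up.
- cap_knob (a point): Point on the cap's axis in the black knob, 40 mm above the cap's underside (14 mm below the knob's top): where to grip to lift it.
- cap_post (a point): Point on the axis of the yellow handle post, 90 mm from the cap's axis and 30 mm above the cap's underside; the post spans 14 to 46 mm above the underside.
- release (a joint): The red button's travel in m: 0 to 0.0015 at the start, about 0.009 all the way down (solid stop); it is down enough past 0.0065. It resists with about 3 N and stays where it is left.
- release_top (a point): Centre of the top face of the red button (22 mm across), 114 mm above the table when fully up; it is pressed straight down.
- red_tub: Red open tub fixed to the bench, 220 (x) by 210 (y) mm outside, 45 mm high, walls and floor 5 mm. Origin under its centre. It may be on the left or on the right.
- grey_tub: Grey open tub of the same size, not for the cap, with a brass die ring in it. Origin under its centre.
- die: loose brass die ring, 60 mm across, 10 mm high, lying in the grey tub; origin under its centre. Leave it.
- mug: loose blue mug, 80 mm across, 90 mm high, handle at its +y; origin under its centre. Leave it.
- bowl: loose terracotta bowl, 130 mm across, 55 mm high; origin under its centre. Leave it.
- glaze_a: loose green glaze jar with white lid, 60 mm across, 85 mm high; origin under its centre. Leave it.
- glaze_b: loose amber glaze jar with white lid, 60 mm across, 85 mm high; origin under its centre. Leave it.
- kiln_post: loose pale cylindrical kiln post, 38 mm across, 60 mm high; origin under its centre. Leave it.
Mind the look-alikes: they are no part of the job. Of the things like the extruder, leave any that is green; of the rest the larger one is meant.

How it is judged:
By the outcome, as a careful person would: the job done as asked, in the order asked, and still so for the second after the job is handed in, with the robot touching nothing.
It also fails if it takes over 72 s, if anything falls off the work surface, if the arm or the gripper's body presses on something with over 40 N, if the wrist force passes 120 N, or if a joint passes its speed limit or range.

## Working session

There is one attempt and no reset: what is moved stays moved. The work goes in short steps, Python scripts to look and compute and a tool call to move; the robot and the scene stay as the last step left them, time stands still between calls to the robot, and variables do not carry over. Pictures are saved under pics/ and viewed, at most 11 in all, crops included, and the job is handed in when it is done.

Besides the shell and the picture viewer there is one more tool, called after "Emit:" by a JSON object that holds its "fn" and its "kwargs". jog_arm: Moves the arm, as the interface text tells. Its arguments: {"type":"object","properties":{"turn":{"type":"array","items":{"type":"array","items":{"type":"number"}}},"delta_pos":{"type":"array","items":{"type":"array","items":{"type":"number"}}},"gripper":{"type":"array","items":{"type":"number"}},"grip_force":{"type":"number"}},"required":["turn","delta_pos","gripper"]}

```bash
mkdir -p pics; python3 - <<'E'
from workcell import read_state, vision
import cv2,json,numpy as np
for n in("top","side"):
    im=vision.read_camera(n); cv2.imwrite(f"pics/{n}0.png",im[:,:,::-1])
    print(n,{k:np.round(v,4).tolist() for k,v in vision.calibration(n).items() if not isinstance(v,str)})
print(read_state())
E
```

```text
top {'vfov': 50.2439, 'cx': 279.4734, 'cy': 212.2096, 'R': [[0.0123, -0.9999, 0.0044], [-0.9971, -0.0126, -0.0749], [0.0749, -0.0035, -0.9972]], 't': [-0.0201, 0.5025, 1.1153]}
side {'vfov': 45.957, 'cx': 274.4391, 'cy': 209.9077, 'R': [[0.911, -0.4122, 0.01], [-0.2073, -0.4789, -0.853], [0.3564, 0.775, -0.5218]], 't': [-0.4712, 0.2109, 1.1515]}
{'time': 0.1, 'q': array([ 1.17909698e+00,  2.64672936e-01,  1.60525660e+00,  1.82856076e-05,
        1.27369191e+00, -3.69043099e-02]), 'joint_vel': array([ 0.00157526, -0.00038565, -0.00401977,  0.00058332, -0.00060767,
        0.00080989]), 'joint_torque': array([ 1.18639086e-04, -5.16703606e+01, -3.68588090e+01, -9.52869937e-05,
        6.26304274e-03,  6.77543088e-07]), 'tool_pos': array([0.23423825, 0.63234431, 0.23007946]), 'tcp_rot': array([-0.55432113, -3.09184489,  0.00310763]), 'wrist_force': array([0.45157872, 0.59086526, 0.39814434]), 'torque': array([ 0.05305133,  0.01264553, -0.02233791]), 'grip_force': 0.0, 'width': 1.0020588382515583}
```

View pics/top0.png

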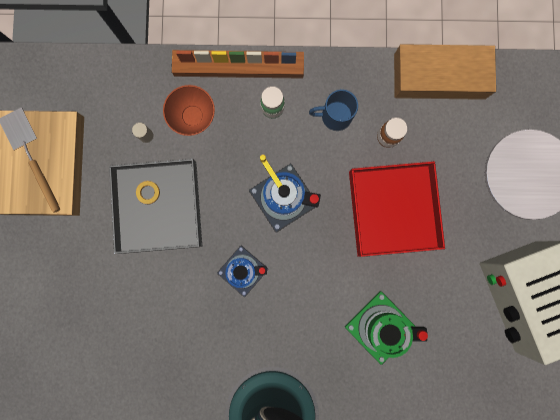

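View pics/side0.png

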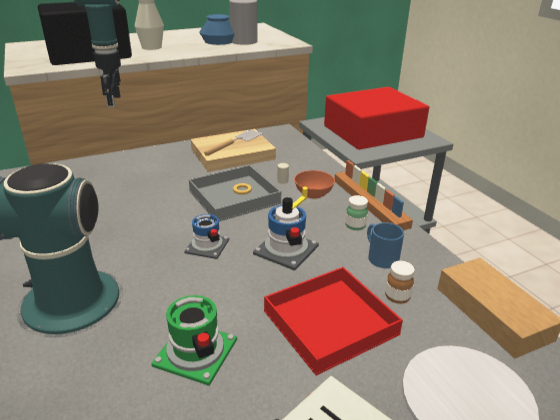

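```bash
cat > h.py <<'E'
import numpy as np, cv2
from workcell import vision, read_state
def cam(n):
    c=vision.calibration(n); f=210/np.tan(np.radians(c["vfov"])/2)
    return c,f,np.array(c["R"]),np.array(c["t"])
def proj(n,X):
    c,f,R,t=cam(n); p=(R@np.atleast_2d(X).T).T+t
    return np.c_[c["cx"]+f*p[:,0]/p[:,2], c["cy"]+f*p[:,1]/p[:,2]]
def ray(n,uv,z):
    c,f,R,t=cam(n); d=R.T@np.array([(uv[0]-c["cx"])/f,(uv[1]-c["cy"])/f,1]); o=-R.T@t
    return o+d*(z-o[2])/d[2]
E
python3 - <<'E'
from h import *
for n in("top","side"):
    c=vision.calibration(n); print({k:v for k,v in c.items() if k not in("R","t")})
a=cv2.imread("pics/top0.png")[130:260,220:350]; b=cv2.imread("pics/side0.png")[170:280,240:350]
r=lambda i:cv2.resize(i,(395,395),interpolation=cv2.INTER_CUBIC)
cv2.imwrite("pics/crop0.png",np.hstack([r(a),r(b)]))
for n in("top","side"):
    im=cv2.imread(f"pics/{n}0.png"); h=cv2.cvtColor(im,cv2.COLOR_BGR2HSV); H,S,V=cv2.split(h)
    for nm,m in(("red",((H<6)|(H>174))&(S>180)&(V>90)),("yel",(H>22)&(H<33)&(S>170)&(V>120)),("blk",(V<40))):
        k,l,s,ce=cv2.connectedComponentsWithStats(m.astype(np.uint8))
        print(n,nm,[(s[i].tolist(),ce[i].round(1).tolist()) for i in range(1,k) if s[i,4]>15 and (nm!="blk" or s[i,4]<400)])
E
```

```text
{'vfov': 50.243851821456225, 'cx': 279.47336040035896, 'cy': 212.20958843677627}
{'vfov': 45.95704341492437, 'cx': 274.4391133331218, 'cy': 209.907676926817}
top red [([350, 162, 95, 94, 7175], [395.8, 208.9]), ([310, 194, 9, 10, 66], [313.7, 198.4]), ([259, 268, 6, 6, 30], [261.6, 270.4]), ([498, 276, 8, 10, 43], [501.8, 280.0]), ([418, 331, 10, 10, 73], [422.5, 335.4])]
top yel [([212, 52, 14, 3, 42], [218.5, 53.0]), ([260, 155, 22, 32, 163], [269.9, 170.3])]
top blk [([0, 32, 11, 10, 55], [3.5, 37.5]), ([279, 185, 10, 12, 56], [284.3, 190.1]), ([305, 192, 8, 7, 30], [307.5, 194.3]), ([302, 203, 17, 4, 30], [310.8, 204.2]), ([234, 266, 13, 13, 138], [240.0, 272.0]), ([527, 271, 33, 15, 79], [543.0, 277.9]), ([532, 286, 28, 12, 68], [545.4, 291.6]), ([537, 300, 23, 11, 56], [548.1, 305.2]), ([504, 306, 16, 16, 174], [511.2, 313.5]), ([542, 315, 18, 9, 44], [550.6, 318.9]), ([380, 325, 21, 20, 319], [389.9, 334.5]), ([411, 327, 16, 13, 87], [416.9, 331.2]), ([505, 327, 15, 16, 163], [512.1, 334.6]), ([547, 330, 13, 6, 30], [553.4, 332.5])]
side red [([325, 87, 104, 62, 4806], [375.0, 116.7]), ([291, 228, 8, 8, 59], [294.5, 231.6]), ([211, 230, 6, 5, 27], [213.4, 231.9]), ([264, 268, 138, 107, 8632], [331.3, 318.8]), ([197, 333, 12, 13, 130], [203.0, 339.0])]
side yel [([360, 172, 9, 18, 109], [363.7, 180.2]), ([292, 187, 15, 21, 98], [301.0, 197.4])]
side blk [([114, 71, 5, 14, 38], [116.6, 77.9]), ([106, 85, 13, 13, 70], [113.7, 92.0]), ([85, 194, 12, 37, 172], [91.5, 211.9]), ([283, 201, 9, 12, 91], [286.7, 206.7]), ([208, 233, 11, 9, 45], [213.1, 237.4]), ([287, 232, 14, 13, 97], [293.5, 239.8]), ([193, 339, 21, 19, 154], [203.3, 350.2])]
```

View pics/crop0.png

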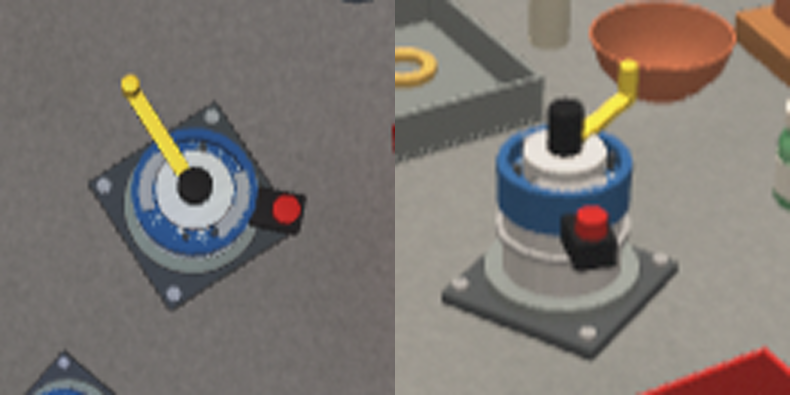

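```bash
python3 - <<'E'
from h import *
from scipy.optimize import least_squares
def pts(p):
    x,y,a,c=p; e=lambda r,th,z:[x+r*np.cos(th),y+r*np.sin(th),z]
    return np.array([[x,y,.158],e(.090,a+c,.150),e(.072,a+np.radians(226),.1135)])
ob={"top":np.array([[284.0,191.0],[262.6,157.4],[314.2,198.5]]),"side":np.array([[287.3,200.3],[305,188.2],[294.7,229.4]])}
for ns in(["top"],["side"],["top","side"]):
    r=least_squares(lambda p:np.concatenate([(proj(n,pts(p))-ob[n]).ravel() for n in ns]+[[p[3]*20]]),[.6,0,.5,0])
    print(ns,r.x.round(4),np.round(r.fun,1)); 
print(pts(r.x).round(4))
im=cv2.imread("pics/top0.png"); H,S,V=cv2.split(cv2.cvtColor(im,cv2.COLOR_BGR2HSV))
m=(((H<6)|(H>174))&(S>150)&(V>60)).astype(np.uint8); k,l,s,c=cv2.connectedComponentsWithStats(m)
q=cv2.findContours((l==1+np.argmax(s[1:,4])).astype(np.uint8),0,2)[0][0]
b=cv2.boxPoints(cv2.minAreaRect(q)); g=np.array([ray("top",u,.045) for u in b]); print(b,g.round(3),g.mean(0))
E
```

```text
['top'] [ 0.5407 -0.023   0.5933 -0.0141] [ 0.  -0.4 -0.   0.2 -0.   0.2 -0.3]
['side'] [ 0.5413 -0.022   0.5851 -0.0075] [ 0.1 -0.6 -0.1 -0.1 -0.   0.6 -0.2]
['top', 'side'] [ 0.5407 -0.0227  0.5926 -0.0164] [-0.1 -0.4 -0.   0.2 -0.1  0.2  0.  -0.4 -0.1  0.1  0.1  0.8 -0.3]
[[ 0.5407 -0.0227  0.158 ]
 [ 0.6162  0.0263  0.15  ]
 [ 0.5282 -0.0936  0.1135]]
[[348.35645 168.56433]
 [435.68317 159.83167]
 [444.54456 248.44556]
 [357.21783 257.17822]] [[ 0.612 -0.184  0.045]
 [ 0.637 -0.403  0.045]
 [ 0.416 -0.421  0.045]
 [ 0.392 -0.206  0.045]] [ 0.51445813 -0.30358745  0.045     ]
```

Candidates seen from the top: a large blue-collared extruder with cap and yellow handle (284,191), a smaller blue one (241,271) and a green one (388,332). I choose the large blue one; the crop confirms it, with its button at (314,199) and its post at (263,157).

Emit:
{"fn": "jog_arm", "kwargs": {"turn": [[0,0,0],[0,0,0],[0,0,0],[0,0,0],[0,0,0],[0,0,0],[0,0,0],[0,0,0],[0,0,0],[0,0,0],[0,0,0],[0,0,0],[0,0,0],[0,0,0],[0,0,0],[0,0,0],[0,0,0],[0,0,0],[0,0,0],[0,0,0]], "delta_pos": [[-0.0264,-0.029,0.0025],[-0.0264,-0.029,0.0025],[-0.0264,-0.029,0.0025],[-0.0264,-0.029,0.0025],[-0.0264,-0.029,0.0025],[-0.0264,-0.029,0.0025],[-0.0264,-0.029,0.0025],[-0.0264,-0.029,0.0025],[-0.0264,-0.029,0.0025],[-0.0264,-0.029,0.0025],[-0.0264,-0.029,0.0025],[-0.0264,-0.029,0.0025],[-0.0264,-0.029,0.0025],[-0.0264,-0.029,0.0025],[-0.0264,-0.029,0.0025],[-0.0264,-0.029,0.0025],[-0.0264,-0.029,0.0025],[-0.0264,-0.029,0.0025],[-0.0264,-0.029,0.0025],[-0.0264,-0.029,0.0025]], "gripper": [0,0,0,0,0,0,0,0,0,0,0,0,0,0,0,0,0,0,0,0], "grip_force": 25}}

```text
time: 1.77
tool_pos: [0.5281, -0.0963, 0.1808]
tcp_rot: [-0.555, -3.092, -0.0]
wrist_force: [0.9, 0.5, 0.2]
width: 0.003
grip_force: 0.0
```

Emit:
{"fn": "jog_arm", "kwargs": {"turn": [[0,0,0.105],[0,0,0.105],[0,0,0.105],[0,0,0.105],[0,0,0.105],[0,0,0.105],[0,0,0]], "delta_pos": [[0,0,0],[0,0,0],[0,0,0],[0,0,0],[0,0,0],[0,0,0],[0,0,0]], "gripper": [0,0,0,0,0,0,0]}}

```text
time: 2.35
tool_pos: [0.5277, -0.0943, 0.1807]
tcp_rot: [-1.488, -2.765, 0.0]
wrist_force: [-0.4, -0.7, 0.1]
width: -0.001
grip_force: 0.0
```

```bash
cat >> h.py <<'E'
from scipy.spatial.transform import Rotation as Ro
def st():
    s=read_state(); M=Ro.from_rotvec(s["tcp_rot"]).as_matrix()
    print("t",round(s["time"],2),"p",s["tool_pos"].round(4),"psi",np.degrees(np.arctan2(M[1,1],M[0,1])).round(1),"z",M[:,2].round(3),"F",s["wrist_force"].round(1),"w",round(s["width"],3),"g",s["grip_force"],"q6",s["q"][5].round(2))
    return s["tool_pos"],M
def to(p):
    x,M=st(); print("tool delta",(M.T@(np.array(p)-x)).round(4))
E
python3 - <<'E'
from h import *
to([.5282,-.0936,.125])
for n in("top","side"): cv2.imwrite(f"pics/{n}1.png",vision.read_camera(n)[:,:,::-1])
a=cv2.imread("pics/top1.png")[130:260,220:350]; b=cv2.imread("pics/side1.png")[150:260,240:350]
r=lambda i:cv2.resize(i,(395,395),interpolation=cv2.INTER_CUBIC)
cv2.imwrite("pics/crop1.png",np.hstack([r(a),r(b)]))
E
```

```text
t 2.35 p [ 0.5277 -0.0943  0.1807] psi 33.4 z [-0.001  0.    -1.   ] F [-0.4 -0.7  0.1] w -0.001 g 0.0 q6 -0.81
tool delta [0.0003 0.0009 0.0557]
```

View pics/crop1.png

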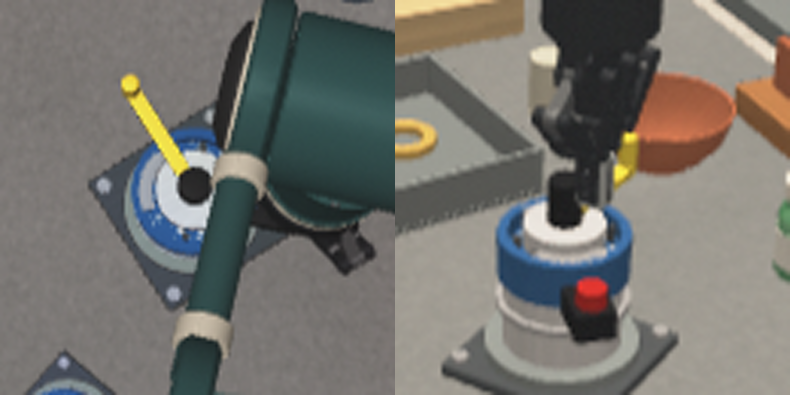

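The crop shows the shut fingers (side view, crop 600,190) hanging above the red button (592,285), with the cap still locked. I'll press slowly.

Emit:
{"fn": "jog_arm", "kwargs": {"turn": [[0,0,0],[0,0,0],[0,0,0],[0,0,0],[0,0,0],[0,0,0],[0,0,0],[0,0,0],[0,0,0],[0,0,0]], "delta_pos": [[0.0003,0.0009,0.02],[0,0,0.02],[0,0,0.015],[0,0,0.006],[0,0,0.002],[0,0,0.002],[0,0,0.002],[0,0,0.002],[0,0,0.001],[0,0,0]], "gripper": [0,0,0,0,0,0,0,0,0,0]}}

```text
time: 3.28
tool_pos: [0.5297, -0.0938, 0.1122]
tcp_rot: [1.484, 2.767, 0.001]
wrist_force: [1.4, -0.4, 1.3]
width: -0.003
grip_force: 0.7
```

Emit:
{"fn": "jog_arm", "kwargs": {"turn": [[0,0,0],[0,0,0],[0,0,0],[0,0,0]], "delta_pos": [[0,0,0.001],[0,0,0.001],[0,0,0.001],[0,0,0]], "gripper": [0,0,0,0]}}

```text
time: 3.62
tool_pos: [0.5292, -0.0937, 0.1085]
tcp_rot: [1.485, 2.767, 0.0]
wrist_force: [1.4, -1.1, 1.5]
width: -0.001
grip_force: 1.1
```

Emit:
{"fn": "jog_arm", "kwargs": {"turn": [[0,0,0],[0,0,0],[0,0,0]], "delta_pos": [[0,0,0.001],[0,0,0.001],[0,0,0]], "gripper": [0,0,0]}}

```text
time: 3.87
tool_pos: [0.5287, -0.0936, 0.1061]
tcp_rot: [-1.485, -2.768, 0.0]
wrist_force: [1.5, 0.5, 2.3]
width: 0.001
grip_force: 1.1
```

Emit:
{"fn": "jog_arm", "kwargs": {"turn": [[0,0,0],[0,0,0]], "delta_pos": [[0,0,0.001],[0,0,0]], "gripper": [0,0]}}

```text
time: 4.03
tool_pos: [0.5286, -0.0935, 0.105]
tcp_rot: [-1.485, -2.768, 0.0]
wrist_force: [0.8, 0.6, 1.5]
width: 0.003
grip_force: 0.9
```

Emit:
{"fn": "jog_arm", "kwargs": {"turn": [[0,0,0],[0,0,0]], "delta_pos": [[0,0,0.0007],[0,0,0]], "gripper": [0,0]}}

```text
time: 4.2
tool_pos: [0.5286, -0.0936, 0.105]
tcp_rot: [-1.485, -2.768, 0.0]
wrist_force: [-0.5, -0.4, 5.4]
width: 0.001
grip_force: 2.6
```

Button fully down (stop felt at z = 0.105, 5 N). Next I'll lift and go round to the clockwise side of the post.

Emit:
{"fn": "jog_arm", "kwargs": {"turn": [[0,0,0],[0,0,0],[0,0,0],[0,0,0],[0,0,0],[0,0,0],[0,0,0],[0,0,0],[0,0,0],[0,0,0],[0,0,0]], "delta_pos": [[0,0,-0.02],[0,0,-0.03],[0,0,-0.03],[0.0055,0.0348,0],[0.0055,0.0348,0],[0.0055,0.0348,0],[0.0055,0.0348,0],[0,0,0],[0,0,0.02],[0,0,0.02],[0,0,0]], "gripper": [0,0,0,0,0,0,0,0,0,0,0]}}

```text
time: 5.12
tool_pos: [0.6281, 0.002, 0.1388]
tcp_rot: [-1.48, -2.76, 0.008]
wrist_force: [-2.1, -0.1, -1.8]
width: -0.004
grip_force: 0.0
```

```bash
python3 - <<'E'
from h import *
to([.6327,.0013,.130])
for n in("top","side"): cv2.imwrite(f"pics/{n}2.png",vision.read_camera(n)[:,:,::-1])
a=cv2.imread("pics/top2.png")[130:260,220:350]; b=cv2.imread("pics/side2.png")[150:260,240:350]
r=lambda i:cv2.resize(i,(395,395),interpolation=cv2.INTER_CUBIC)
cv2.imwrite("pics/crop2.png",np.hstack([r(a),r(b)]))
E
```

```text
t 5.12 p [0.6281 0.002  0.1388] psi 33.6 z [-0.011  0.    -1.   ] F [-2.1 -0.1 -1.8] w -0.004 g 0.0 q6 -0.62
tool delta [-0.0032  0.0035  0.0088]
```

View pics/crop2.png

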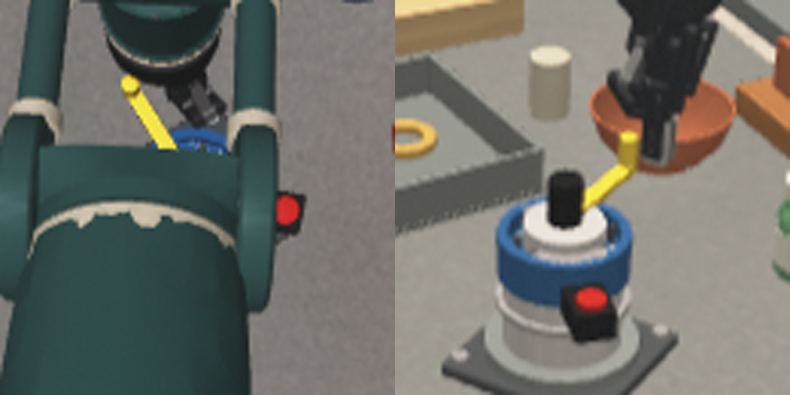

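Button now visibly down (side crop 590,298); fingers at (655,150) stand clear on the clockwise side of the post (628,150).

Emit:
{"fn": "jog_arm", "kwargs": {"turn": [[0,0,0],[0,0,0],[0,0,0],[0,0,0],[0,0,0]], "delta_pos": [[0,0,0.01],[0,0,0],[0.004,0.001,0],[0.004,0,0],[0,0,0]], "gripper": [0,0,0,0,0]}}

```text
time: 5.63
tool_pos: [0.6288, 0.0096, 0.1353]
tcp_rot: [1.485, 2.768, 0.001]
wrist_force: [0.2, 0.5, 0.6]
width: -0.007
grip_force: 0.0
```

```bash
python3 - <<'E'
from h import *
p,M=st()
print("axis in tool",(M.T@(np.array([.5407,-.0227,.13])-p)).round(4),"post",(M.T@(np.array([.6162,.0263,.13])-p)).round(4))
E
```

```text
t 5.63 p [0.6288 0.0096 0.1353] psi 33.6 z [ 0.001  0.    -1.   ] F [0.2 0.5 0.6] w -0.007 g 0.0 q6 -0.61
axis in tool [ 0.0219 -0.0913  0.0052] post [ 0.0209 -0.0013  0.0053]
```

Emit:
{"fn": "jog_arm", "kwargs": {"turn": [[0,0,0],[0,0,-0.05],[0,0,-0.05],[0,0,-0.05],[0,0,-0.05],[0,0,-0.05],[0,0,-0.05],[0,0,-0.05],[0,0,-0.05],[0,0,0]], "delta_pos": [[0.002,0,0.003],[0.0045,0.0009,0],[0.0045,0.0009,0],[0.0045,0.0009,0],[0.0045,0.0009,0],[0.0045,0.0009,0],[0.0045,0.0009,0],[0.0045,0.0009,0],[0.0045,0.0009,0],[0,0,0]], "gripper": [0,0,0,0,0,0,0,0,0,0]}}

```text
time: 6.47
tool_pos: [0.6083, 0.0419, 0.1318]
tcp_rot: [0.903, 3.008, 0.0]
wrist_force: [0.1, 0.1, 0.8]
width: 0.001
grip_force: 0.0
```

```bash
cat >> h.py <<'E'
A=np.array([.5407,-.0227,.13])
def ax():
    p,M=st(); d=p-A; print("axis in tool",(M.T@(A-p)).round(4),"r",np.hypot(*d[:2]).round(4),"tool ang",np.degrees(np.arctan2(d[1],d[0])).round(1), "Ftool",(M.T@read_state()["wrist_force"]).round(1))
E
python3 -c "
from h import *
ax()"
```

```text
t 6.47 p [0.6083 0.0419 0.1318] psi 56.6 z [ 0.001  0.    -1.   ] F [0.1 0.1 0.8] w 0.001 g 0.0 q6 -0.96
axis in tool [ 0.0208 -0.0912  0.0017] r 0.0935 tool ang 43.7 Ftool [-0.1  0.1 -0.8]
```

```bash
python3 - <<'E'
from h import *
for n in("top","side"): cv2.imwrite(f"pics/{n}3.png",vision.read_camera(n)[:,:,::-1])
a=cv2.imread("pics/top3.png")[130:260,220:350]; b=cv2.imread("pics/side3.png")[150:260,240:350]
r=lambda i:cv2.resize(i,(395,395),interpolation=cv2.INTER_CUBIC)
cv2.imwrite("pics/crop3.png",np.hstack([r(a),r(b)]))
E
```

```text
(no output)
```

View pics/crop3.png

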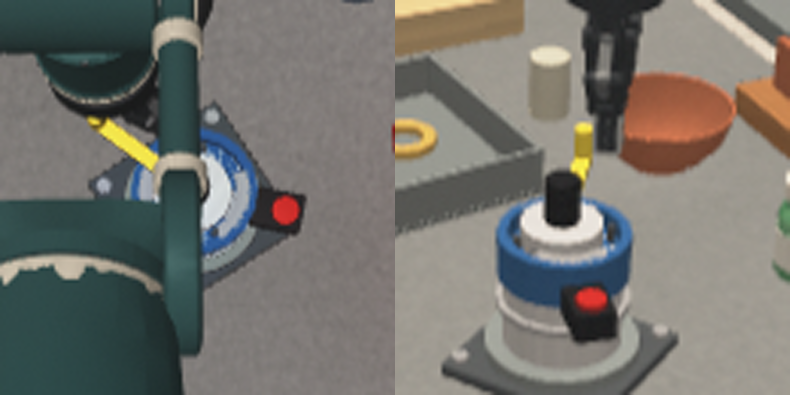

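The handle has moved round to top crop (95,122), and the finger at (608,135) in the side view is following the post (583,140). Continuing the arc.

Emit:
{"fn": "jog_arm", "kwargs": {"turn": [[0,0,-0.05],[0,0,-0.05],[0,0,-0.05],[0,0,-0.05],[0,0,-0.05],[0,0,-0.05],[0,0,-0.05],[0,0,-0.05],[0,0,-0.05],[0,0,-0.05],[0,0,-0.05],[0,0,-0.05],[0,0,-0.05],[0,0,-0.05],[0,0,0]], "delta_pos": [[0.0045,0.0009,0],[0.0045,0.0009,0],[0.0045,0.0009,0],[0.0045,0.0009,0],[0.0045,0.0009,0],[0.0045,0.0009,0],[0.0045,0.0009,0],[0.0045,0.0009,0],[0.0045,0.0009,0],[0.0045,0.0009,0],[0.0045,0.0009,0],[0.0045,0.0009,0],[0.0045,0.0009,0],[0.0045,0.0009,0],[0,0,0]], "gripper": [0,0,0,0,0,0,0,0,0,0,0,0,0,0,0]}}

```text
time: 7.82
tool_pos: [0.5518, 0.0695, 0.1319]
tcp_rot: [-0.181, 3.136, 0.001]
wrist_force: [1.1, 0.7, -0.7]
width: -0.002
grip_force: 0.0
```

```bash
python3 -c "
from h import *
ax()"
```

```text
t 7.82 p [0.5518 0.0695 0.1319] psi 96.6 z [ 0.001  0.001 -1.   ] F [ 1.1  0.7 -0.7] w -0.002 g 0.030346858548000455 q6 -1.61
axis in tool [ 0.0216 -0.0903  0.0018] r 0.0928 tool ang 83.1 Ftool [-1.1  0.5  0.7]
```

Emit:
{"fn": "jog_arm", "kwargs": {"turn": [[0,0,-0.03],[0,0,-0.03],[0,0,-0.03],[0,0,-0.03],[0,0,-0.03],[0,0,-0.03]], "delta_pos": [[0.0027,0.0006,0],[0.0027,0.0006,0],[0.0027,0.0006,0],[0.0027,0.0006,0],[0.0027,0.0006,0],[0.0027,0.0006,0]], "gripper": [0,0,0,0,0,0]}}

```text
time: 8.32
tool_pos: [0.5362, 0.0697, 0.1319]
tcp_rot: [-0.46, 3.106, 0.0]
wrist_force: [1.0, 1.6, -0.7]
width: 0.001
grip_force: 1.1
```

Emit:
{"fn": "jog_arm", "kwargs": {"turn": [[0,0,-0.02],[0,0,-0.02],[0,0,-0.02]], "delta_pos": [[0.0018,0.0004,0],[0.0018,0.0004,0],[0.0018,0.0004,0]], "gripper": [0,0,0]}}

```text
time: 8.57
tool_pos: [0.5303, 0.0691, 0.132]
tcp_rot: [-0.555, 3.091, -0.0]
wrist_force: [1.1, 0.3, 0.9]
width: -0.001
grip_force: 1.0
```

```bash
python3 -c "
from h import *
ax()"
```

```text
t 8.57 p [0.5303 0.0691 0.132 ] psi 110.4 z [ 0.001  0.    -1.   ] F [1.1 0.3 0.9] w -0.001 g 0.9937562048435211 q6 -1.84
axis in tool [ 0.0222 -0.0897  0.002 ] r 0.0924 tool ang 96.5 Ftool [-1.1 -0.1 -0.9]
```

Emit:
{"fn": "jog_arm", "kwargs": {"turn": [[0,0,-0.015],[0,0,-0.015]], "delta_pos": [[0.0014,0.0004,0],[0.0014,0.0004,0]], "gripper": [0,0]}}

```text
time: 8.73
tool_pos: [0.5272, 0.0687, 0.1319]
tcp_rot: [-0.603, 3.082, -0.001]
wrist_force: [0.8, -0.1, 2.2]
width: -0.002
grip_force: 0.9
```

Emit:
{"fn": "jog_arm", "kwargs": {"turn": [[0,0,-0.015],[0,0,-0.015]], "delta_pos": [[0.0014,0.0004,0],[0.0014,0.0004,0]], "gripper": [0,0]}}

```text
time: 8.9
tool_pos: [0.5242, 0.0685, 0.1319]
tcp_rot: [-0.649, 3.073, -0.0]
wrist_force: [2.0, -0.4, 1.6]
width: 0.002
grip_force: 1.0
```

Emit:
{"fn": "jog_arm", "kwargs": {"turn": [[0,0,-0.015],[0,0,-0.015]], "delta_pos": [[0.0014,0.0003,0],[0.0014,0.0003,0]], "gripper": [0,0]}}

```text
time: 9.07
tool_pos: [0.521, 0.068, 0.1317]
tcp_rot: [-0.696, 3.064, 0.0]
wrist_force: [1.9, 0.8, 0.8]
width: 0.004
grip_force: 0.8
```

Emit:
{"fn": "jog_arm", "kwargs": {"turn": [[0,0,-0.015],[0,0,-0.015]], "delta_pos": [[0.0014,0.0003,0],[0.0014,0.0003,0]], "gripper": [0,0]}}

```text
time: 9.23
tool_pos: [0.5173, 0.0672, 0.1311]
tcp_rot: [0.741, -3.051, -0.0]
wrist_force: [-1.0, 0.8, -0.3]
width: 0.001
grip_force: 0.0
```

Emit:
{"fn": "jog_arm", "kwargs": {"turn": [[0,0,-0.015],[0,0,-0.015]], "delta_pos": [[0.0014,0.0003,0],[0.0014,0.0003,0]], "gripper": [0,0]}}

```text
time: 9.4
tool_pos: [0.5148, 0.0664, 0.131]
tcp_rot: [0.787, -3.04, -0.0]
wrist_force: [0.1, -0.6, -0.1]
width: -0.002
grip_force: 0.1
```

```bash
python3 - <<'E'
from h import *
ax()
for n in("top","side"): cv2.imwrite(f"pics/{n}4.png",vision.read_camera(n)[:,:,::-1])
a=cv2.imread("pics/top4.png")[130:260,220:350]; b=cv2.imread("pics/side4.png")[150:260,240:350]
r=lambda i:cv2.resize(i,(395,395),interpolation=cv2.INTER_CUBIC)
cv2.imwrite("pics/crop4.png",np.hstack([r(a),r(b)]))
E
```

```text
t 9.4 p [0.5148 0.0664 0.131 ] psi 119.0 z [-0.002 -0.    -1.   ] F [ 0.1 -0.6 -0.1] w -0.002 g 0.09921902557834983 q6 -2.0
axis in tool [ 0.0206 -0.0905  0.001 ] r 0.0928 tool ang 106.2 Ftool [ 0.2 -0.6  0.1]
```

View pics/crop4.png

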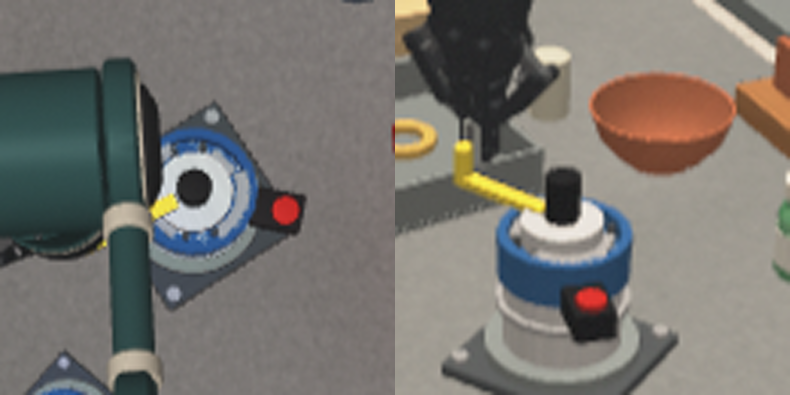

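The handle now points left (side crop, post at 463,160, finger behind it at 488,140), about 84° round. The knob looks slightly higher (170 against 173), so it is probably in the free zone. Carrying on to the stop.

Emit:
{"fn": "jog_arm", "kwargs": {"turn": [[0,0,-0.015],[0,0,-0.015]], "delta_pos": [[0.0014,0.0003,0],[0.0014,0.0003,0]], "gripper": [0,0]}}

```text
time: 9.67
tool_pos: [0.5128, 0.0657, 0.1315]
tcp_rot: [0.833, -3.029, -0.0]
wrist_force: [0.5, -0.3, 0.0]
width: -0.001
grip_force: 0.1
```

Emit:
{"fn": "jog_arm", "kwargs": {"turn": [[0,0,-0.015],[0,0,-0.015]], "delta_pos": [[0.0014,0.0003,0],[0.0014,0.0003,0]], "gripper": [0,0]}}

```text
time: 9.83
tool_pos: [0.51, 0.0647, 0.1316]
tcp_rot: [0.878, -3.016, -0.0]
wrist_force: [0.2, -0.2, 0.6]
width: -0.003
grip_force: 0.1
```

Emit:
{"fn": "jog_arm", "kwargs": {"turn": [[0,0,-0.015],[0,0,-0.015]], "delta_pos": [[0.0014,0.0003,0],[0.0014,0.0003,0]], "gripper": [0,0]}}

```text
time: 10.0
tool_pos: [0.5074, 0.0637, 0.1316]
tcp_rot: [-0.923, 3.003, -0.0]
wrist_force: [-0.6, 0.1, -0.2]
width: 0.004
grip_force: 0.1
```

Emit:
{"fn": "jog_arm", "kwargs": {"turn": [[0,0,-0.015],[0,0,-0.015]], "delta_pos": [[0.0014,0.0003,0],[0.0014,0.0003,0]], "gripper": [0,0]}}

```text
time: 10.17
tool_pos: [0.5047, 0.0626, 0.1316]
tcp_rot: [0.968, -2.989, 0.0]
wrist_force: [0.3, 0.1, 0.2]
width: 0.001
grip_force: 0.1
```

```bash
python3 -c "
from h import *
ax()"
```

```text
t 10.17 p [0.5047 0.0626 0.1316] psi 125.9 z [ 0. -0. -1.] F [0.3 0.1 0.2] w 0.001 g 0.11655187234282494 q6 -2.12
axis in tool [ 0.0209 -0.0901  0.0016] r 0.0925 tool ang 112.9 Ftool [-0.3 -0.1 -0.2]
```

Emit:
{"fn": "jog_arm", "kwargs": {"turn": [[0,0,-0.012],[0,0,-0.012]], "delta_pos": [[0.0011,0.0003,0],[0.0011,0.0003,0]], "gripper": [0,0]}}

```text
time: 10.33
tool_pos: [0.5027, 0.062, 0.1317]
tcp_rot: [-1.003, 2.977, 0.001]
wrist_force: [0.5, 0.6, -0.1]
width: -0.002
grip_force: 0.5
```

Emit:
{"fn": "jog_arm", "kwargs": {"turn": [[0,0,-0.012],[0,0,-0.012]], "delta_pos": [[0.0011,0.0003,0],[0.0011,0.0003,0]], "gripper": [0,0]}}

```text
time: 10.5
tool_pos: [0.5014, 0.0615, 0.132]
tcp_rot: [-1.038, 2.963, 0.001]
wrist_force: [2.4, 3.8, 0.1]
width: -0.007
grip_force: 2.1
```

Emit:
{"fn": "jog_arm", "kwargs": {"turn": [[0,0,0],[0,0,0]], "delta_pos": [[0.001,0,0],[0,0,0]], "gripper": [0,0]}}

```text
time: 10.67
tool_pos: [0.5011, 0.0611, 0.1324]
tcp_rot: [-1.036, 2.962, 0.001]
wrist_force: [2.8, 4.2, 0.6]
width: 0.001
grip_force: 2.4
```

```bash
python3 -c "
from h import *
ax()"
```

```text
t 10.67 p [0.5011 0.0611 0.1324] psi 128.6 z [ 0.003  0.002 -1.   ] F [2.8 4.2 0.6] w 0.001 g 2.390842312015593 q6 -2.17
axis in tool [ 0.0213 -0.0902  0.0024] r 0.0927 tool ang 115.3 Ftool [-4.9  1.6 -0.6]
```

Stop felt (about 5 N, tool no longer advancing) with the handle near 127°, about 94° round. I'll back off, rise and turn to grip the knob across the handle.

Emit:
{"fn": "jog_arm", "kwargs": {"turn": [[0,0,0],[0,0,0],[0,0,0],[0,0,0],[0,0,0],[0,0,0.12],[0,0,0.12],[0,0,0.12],[0,0,0.12],[0,0,0.12],[0,0,0.12],[0,0,0.12],[0,0,0.12],[0,0,0.12],[0,0,0.12],[0,0,0.12],[0,0,0.12],[0,0,0.12],[0,0,0]], "delta_pos": [[-0.01,0,0],[-0.015,0,0],[0,0,-0.02],[0,0,-0.03],[0,0,-0.03],[0,0,0],[0,0,0],[0,0,0],[0,0,0],[0,0,0],[0,0,0],[0,0,0],[0,0,0],[0,0,0],[0,0,0],[0,0,0],[0,0,0],[0,0,0],[0,0,0]], "gripper": [0,0,0,0,0,0.06,0.06,0.06,0.06,0.06,0.06,0.06,0.06,0.06,0.06,0.06,0.06,0.06,0.06]}}

```text
time: 12.25
tool_pos: [0.5192, 0.0757, 0.2111]
tcp_rot: [-1.351, -2.835, 0.002]
wrist_force: [0.1, -0.4, -0.3]
width: 0.703
grip_force: 0.0
```

```bash
python3 - <<'E'
from h import *
to([.5407,-.0227,.2])
for n in("top","side"): cv2.imwrite(f"pics/{n}5.png",vision.read_camera(n)[:,:,::-1])
a=cv2.imread("pics/top5.png")[130:260,220:350]; b=cv2.imread("pics/side5.png")[150:260,240:350]
r=lambda i:cv2.resize(i,(395,395),interpolation=cv2.INTER_CUBIC)
cv2.imwrite("pics/crop5.png",np.hstack([r(a),r(b)]))
print("knob top at z=.158/.161",proj("side",[[.5407,-.0227,.158],[.5407,-.0227,.161]]).round(1))
for th in (120,125,130,135):
    t=np.radians(th); print(th,proj("side",[[.5407+.09*np.cos(t),-.0227+.09*np.sin(t),.153]]).round(1))
E
```

```text
t 12.25 p [0.5192 0.0757 0.2111] psi 39.0 z [-0.001 -0.001 -1.   ] F [ 0.1 -0.4 -0.3] w 0.703 g 0.0 q6 -0.58
tool delta [-0.09   -0.0453  0.0112]
knob top at z=.158/.161 [[287.3 199.9]
 [287.3 198.9]]
120 [[258.8 191.2]]
125 [[257.  192.4]]
130 [[255.5 193.7]]
135 [[254.2 195.1]]
```

View pics/crop5.png

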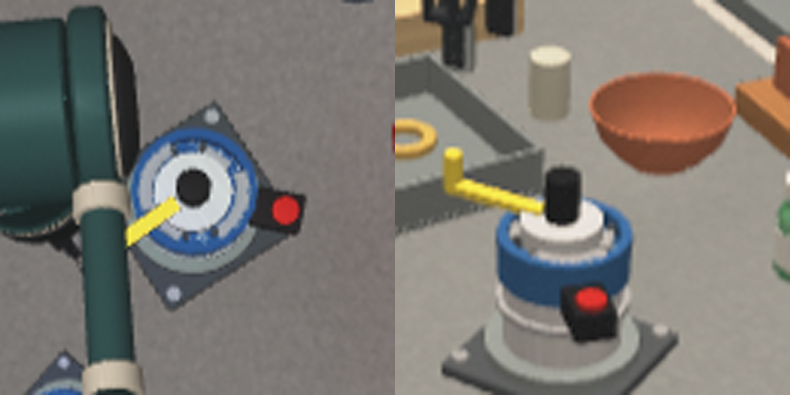

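The post at side crop (453,153) gives a handle angle of about 128°, and the knob is centred at top crop (193,187). Going over the knob and down.

Emit:
{"fn": "jog_arm", "kwargs": {"turn": [[0,0,0],[0,0,0],[0,0,0],[0,0,0],[0,0,0],[0,0,0],[0,0,0],[0,0,0],[0,0,0]], "delta_pos": [[-0.03,-0.0151,0],[-0.03,-0.0151,0],[-0.03,-0.0151,0],[0,0,0],[0,0,0.02],[0,0,0.02],[0,0,0.02],[0,0,0.01],[0,0,0]], "gripper": [0.06,0.06,0.06,0.06,0.06,0.06,0.06,0.06,0.06]}}

```text
time: 13.1
tool_pos: [0.5387, -0.022, 0.1385]
tcp_rot: [-1.343, -2.834, 0.003]
wrist_force: [-1.2, 0.2, 0.2]
width: 0.703
grip_force: 0.0
```

```bash
python3 -c "
from h import *
to([.5407,-.0227,.130])"
```

```text
t 13.1 p [ 0.5387 -0.022   0.1385] psi 39.3 z [-0.006  0.001 -1.   ] F [-1.2  0.2  0.2] w 0.703 g 0.0 q6 -0.77
tool delta [-0.0019  0.0012  0.0085]
```

Emit:
{"fn": "jog_arm", "kwargs": {"turn": [[0,0,0],[0,0,0],[0,0,0],[0,0,0],[0,0,0],[0,0,0],[0,0,0],[0,0,0],[0,0,0]], "delta_pos": [[0,0,0.005],[0,0,0.004],[0,0,0],[0,0,0],[0,0,0],[0,0,0],[0,0,0],[0,0,0],[0,0,0]], "gripper": [0.06,0.06,0.06,0.015,0.015,0.015,0.015,0.015,0.015], "grip_force": 35}}

```text
time: 13.85
tool_pos: [0.5419, -0.0224, 0.1334]
tcp_rot: [1.347, 2.836, 0.001]
wrist_force: [0.6, 1.5, 2.6]
width: 0.294
grip_force: 34.5
```

```bash
python3 -c "
from h import *
ax()"
```

```text
t 13.85 p [ 0.5419 -0.0224  0.1334] psi 39.2 z [ 0.002  0.    -1.   ] F [0.6 1.5 2.6] w 0.294 g 34.51196014881134 q6 -0.77
axis in tool [ 0.0006 -0.0011  0.0034] r 0.0013 tool ang 11.9 Ftool [ 0.8  1.4 -2.6]
```

Emit:
{"fn": "jog_arm", "kwargs": {"turn": [[0,0,0],[0,0,0],[0,0,0],[0,0,0]], "delta_pos": [[0,0,-0.001],[0,0,-0.002],[0,0,-0.002],[0,0,0]], "gripper": [0.015,0.015,0.015,0.015]}}

```text
time: 14.18
tool_pos: [0.5415, -0.0224, 0.1376]
tcp_rot: [1.348, 2.837, 0.001]
wrist_force: [4.4, 1.8, -3.1]
width: 0.295
grip_force: 34.8
```

Emit:
{"fn": "jog_arm", "kwargs": {"turn": [[0,0,0],[0,0,0],[0,0,0],[0,0,0],[0,0,0],[0,0,0]], "delta_pos": [[0,0,-0.005],[0,0,-0.01],[0,0,-0.015],[0,0,-0.015],[0,0,-0.015],[0,0,0]], "gripper": [0.015,0.015,0.015,0.015,0.015,0.015]}}

```text
time: 14.68
tool_pos: [0.5424, -0.0229, 0.2012]
tcp_rot: [1.346, 2.834, 0.001]
wrist_force: [0.8, 0.1, -1.6]
width: 0.293
grip_force: 35.2
```

```bash
python3 - <<'E'
from h import *
to([.5325,-.3276,.2])
cv2.imwrite("pics/side6.png",vision.read_camera("side")[:,:,::-1])
cv2.imwrite("pics/crop6.png",cv2.resize(cv2.imread("pics/side6.png")[120:380,200:460],(600,600),interpolation=cv2.INTER_CUBIC))
E
```

```text
t 14.68 p [ 0.5424 -0.0229  0.2012] psi 39.2 z [ 0.004 -0.001 -1.   ] F [ 0.8  0.1 -1.6] w 0.293 g 35.20771265029907 q6 -0.77
tool delta [-0.2299 -0.2002  0.0015]
```

View pics/crop6.png

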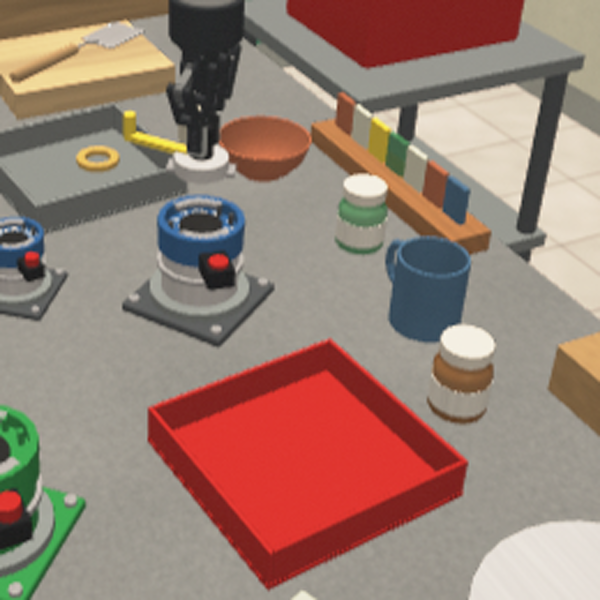

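Cap is off and hangs level in the gripper (crop 205,160), with the barrel empty below it. Carrying it over the tub.

Emit:
{"fn": "jog_arm", "kwargs": {"turn": [[0,0,0],[0,0,0],[0,0,0],[0,0,0],[0,0,0],[0,0,0],[0,0,0],[0,0,0],[0,0,0],[0,0,0],[0,0,0],[0,0,0],[0,0,0],[0,0,0],[0,0,0],[0,0,0],[0,0,0]], "delta_pos": [[-0.006,-0.005,0],[-0.012,-0.01,0],[-0.018,-0.016,0],[-0.018,-0.016,0],[-0.018,-0.016,0],[-0.018,-0.016,0],[-0.018,-0.016,0],[-0.018,-0.016,0],[-0.018,-0.016,0],[-0.018,-0.016,0],[-0.018,-0.016,0],[-0.018,-0.016,0],[-0.018,-0.016,0],[-0.01,-0.008,0],[-0.004,-0.003,0],[0,0,0],[0,0,0]], "gripper": [0.015,0.015,0.015,0.015,0.015,0.015,0.015,0.015,0.015,0.015,0.015,0.015,0.015,0.015,0.015,0.015,0.015]}}

```text
time: 16.15
tool_pos: [0.5295, -0.3275, 0.1967]
tcp_rot: [-1.347, -2.836, -0.002]
wrist_force: [-0.6, 0.3, -2.3]
width: 0.29
grip_force: 35.1
```

Emit:
{"fn": "jog_arm", "kwargs": {"turn": [[0,0,0],[0,0,0],[0,0,0],[0,0,0],[0,0,0],[0,0,0],[0,0,0],[0,0,0],[0,0,0],[0,0,0],[0,0,0]], "delta_pos": [[0,0,0.01],[0,0,0.02],[0,0,0.02],[0,0,0.02],[0,0,0.02],[0,0,0.02],[0,0,0.02],[0,0,0.015],[0,0,0.005],[0,0,0],[0,0,0]], "gripper": [0.015,0.015,0.015,0.015,0.015,0.015,0.015,0.015,0.015,0.015,0.015]}}

```text
time: 17.07
tool_pos: [0.5302, -0.3276, 0.0477]
tcp_rot: [-1.346, -2.838, -0.0]
wrist_force: [1.0, -0.6, -1.2]
width: 0.295
grip_force: 35.1
```

```bash
python3 - <<'E'
from h import *
to([.5325,-.3276,.0314])
cv2.imwrite("pics/side7.png",vision.read_camera("side")[:,:,::-1])
cv2.imwrite("pics/crop7.png",cv2.resize(cv2.imread("pics/side7.png")[180:380,240:440],(600,600),interpolation=cv2.INTER_CUBIC))
E
```

```text
t 17.07 p [ 0.5302 -0.3276  0.0477] psi 39.2 z [-0.  0. -1.] F [ 1.  -0.6 -1.2] w 0.295 g 35.13055086135864 q6 -1.28
tool delta [-0.0015  0.0018  0.0163]
```

View pics/crop7.png

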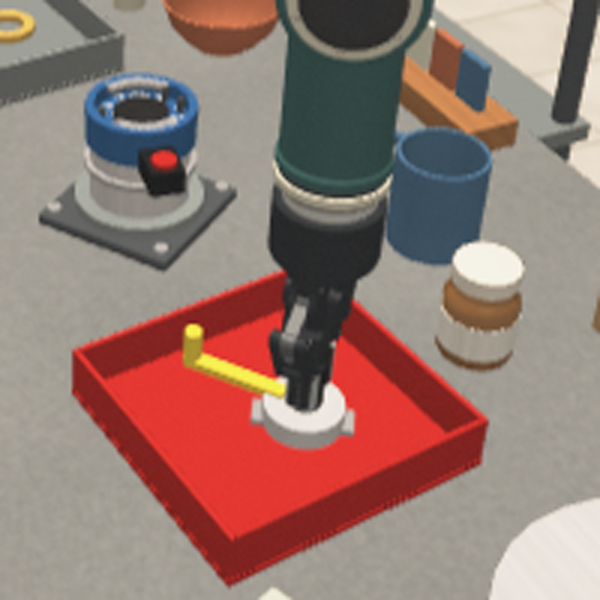

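The cap hangs level inside the tub (crop 305,410), with its handle post at (193,345) clear of the walls. Lowering gently.

Emit:
{"fn": "jog_arm", "kwargs": {"turn": [[0,0,0],[0,0,0],[0,0,0],[0,0,0],[0,0,0],[0,0,0]], "delta_pos": [[0,0,0.004],[0,0,0.004],[0,0,0.003],[0,0,0.002],[0,0,0],[0,0,0]], "gripper": [0.015,0.015,0.015,0.015,0.015,0.015]}}

```text
time: 17.62
tool_pos: [0.5297, -0.3283, 0.0344]
tcp_rot: [-1.348, -2.837, -0.0]
wrist_force: [-0.4, 0.2, -1.4]
width: 0.293
grip_force: 35.1
```

Emit:
{"fn": "jog_arm", "kwargs": {"turn": [[0,0,0],[0,0,0],[0,0,0]], "delta_pos": [[0,0,0.001],[0,0,0.0005],[0,0,0]], "gripper": [0.015,0.015,0.015]}}

```text
time: 17.87
tool_pos: [0.5299, -0.3284, 0.033]
tcp_rot: [-1.348, -2.838, -0.0]
wrist_force: [-1.0, 0.2, -1.3]
width: 0.291
grip_force: 35.1
```

Emit:
{"fn": "jog_arm", "kwargs": {"turn": [[0,0,0],[0,0,0],[0,0,0]], "delta_pos": [[0,0,0.0007],[0,0,0.0007],[0,0,0]], "gripper": [0.015,0.015,0.015]}}

```text
time: 18.12
tool_pos: [0.5301, -0.3284, 0.0317]
tcp_rot: [1.348, 2.838, -0.0]
wrist_force: [-0.0, 0.1, -2.2]
width: 0.293
grip_force: 35.2
```

Emit:
{"fn": "jog_arm", "kwargs": {"turn": [[0,0,0],[0,0,0],[0,0,0]], "delta_pos": [[0,0,0.0007],[0,0,0.0005],[0,0,0]], "gripper": [0.015,0.015,0.015]}}

```text
time: 18.37
tool_pos: [0.5301, -0.3284, 0.0316]
tcp_rot: [1.348, 2.838, -0.0]
wrist_force: [-2.6, 1.9, 5.4]
width: 0.291
grip_force: 36.0
```

The cap is on the floor (z no longer changing, +5 N). Easing off and opening.

Emit:
{"fn": "jog_arm", "kwargs": {"turn": [[0,0,0],[0,0,0],[0,0,0],[0,0,0],[0,0,0],[0,0,0],[0,0,0],[0,0,0],[0,0,0],[0,0,0],[0,0,0],[0,0,0],[0,0,0]], "delta_pos": [[0,0,-0.0007],[0,0,0],[0,0,0],[0,0,0],[0,0,0],[0,0,-0.005],[0,0,-0.015],[0,0,-0.03],[0,0,-0.03],[0,0,-0.03],[0,0,-0.03],[0,0,-0.03],[0,0,0]], "gripper": [0.015,0.05,0.05,0.05,0.05,0.05,0.05,0.05,0.05,0.05,0.05,0.05,0.05]}}

```text
time: 19.45
tool_pos: [0.5337, -0.3309, 0.21]
tcp_rot: [1.342, 2.826, -0.003]
wrist_force: [0.9, -0.3, 1.2]
width: 0.586
grip_force: 0.0
```

```bash
python3 - <<'E'
from h import *
st()
cv2.imwrite("pics/side8.png",vision.read_camera("side")[:,:,::-1])
E
```

```text
t 19.45 p [ 0.5337 -0.3309  0.21  ] psi 39.2 z [ 0.011 -0.007 -1.   ] F [ 0.9 -0.3  1.2] w 0.586 g 0.0 q6 -1.28
```

View pics/side8.png

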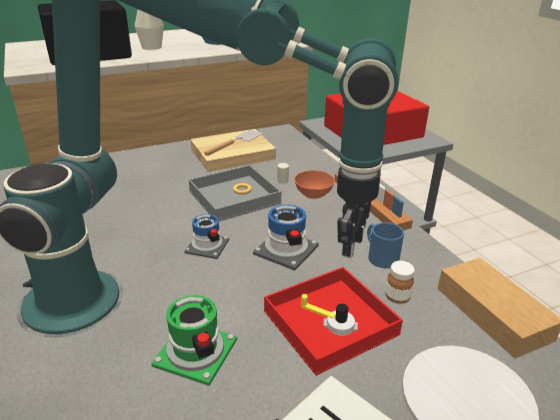

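The cap lies flat, knob up, in the red tub (341,318). The gripper is clear at (352,230), and everything else is where it was. Handing in.

```bash
python3 -c "
from workcell import ticket
print(ticket.finish_job())"
```

```text
the job is handed in; nothing more can be done
None
```

I pressed the button down to its stop, turned the cap about 94° until I felt its stop, set it knob up and flat in the red tub, let go and handed the job in at about 19.5 s; no verdict was returned.

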